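# Start the extractor and the bench polisher

### The arm

A 6-joint arm with a two-finger parallel gripper is mounted at the origin on the work surface. World frame = base frame: x ahead of the robot, y to its left, z up, the work surface at z = 0. Lengths are in m, angles in degrees, forces in N, time in s.
With the tool pointing down it reaches from about 0.35 to 0.925 m from the base axis. Payload 6.4 kg.
Tool frame: the origin (TCP) lies at the very end of the fingers, on their centre line; the grasp point (between the pads) lies 19 mm behind it; z points along the fingers, y is the line along which they close (so a half turn about z gives the same grasp; the last joint's range is limited). The gripper opens to 94 mm and grips with 3 to 60 N. Pads are 16 mm wide; open, the fingers measure 119 mm over their backs; the gripper's body (75 mm by 177 mm) begins 78 mm behind the grasp point.
Start: joints at [-74.949, 14.043, 89.255, -0, 76.702, -9.975], TCP at [0.275, -0.589, 0.205] pointing down, gripper open.
Joint ranges: [-179.41, 179.41], [-58.25, 129.5], [7.25, 145.43], [-54.29, 234.29], [11.92, 165.04], [-157.13, 157.13]. Speed limits (degrees/s): [147.25, 147.25, 180, 180, 180, 180].

### API

Orientations are given as a 3x3 rotation matrix whose columns are the frame's x, y, z axes.
In Python, from plant import r gives the robot as it stands.
- The arm moves only by the shell command python3 -m creep 'ROWS'. ROWS is JSON, a list of rows, each an object with "gripper": the closure, from 0 (fully open) to 1 (shut); "delta_pos": the shift along the tool's x, y, z in m, a list of three; "roll": the turn about the tool's z in degrees. In form: [{"gripper": gripper, "delta_pos": [x, y, z], "roll": roll}, ...]. A call has 1 to 5 rows; each row shifts and turns the commanded pose from where the row before left it, along the tool's axes as they then stand; what a row does not reach is not made up. A row lasts 1/8 s, in which the tool goes at most 62.5 mm and 10.7 degrees, less where a joint would pass 70% of its speed; a pose out of reach is approached as far as the arm can. A call with a gripper value outside its range is refused whole. The fingers move at their own pace and stop on an object; the grip force is fixed at half the most. Time passes only in rows, so rows that do not move let the fingers close. It gives the time, the measured TCP pose, the force, the opening and the grip force at its end, in the units of the state.
- r.state(): the state, without advancing time (a new reading comes with each control period).
- r.camera(name): name is "scene" or "top"; returns the picture (420x560x3 uint8, blue, green, red); there is no depth.
- r.camera_params(name): a dict with "mtx" (3x3 intrinsics, pixels), "k1" (the pictures are not rectified: a ray, as slopes to the right and down, at radius r is drawn at 1 + k1 r^2 times it, then the intrinsics apply), "world_to_cam" (4x4, takes a point from world to camera coordinates). Camera axes: x right, y up, looking along -z (the intrinsics and any distortion apply to the point x, -y, -z); pixel columns grow to the right and rows downward; lengths in m; the calibration is good to about 2 mm. A picture is of the moment at which its call begins. camera_params takes no time and is no camera call.
- r.sign_off(): hands the job in; it is judged then, once.
The state is a dict: "time": time; "joint_pos": joint angles; "joint_vel": joint speeds; "joint_torque": joint torques, N m; "ee_pos": TCP position; "ee_rot": TCP orientation; "ft_force": force on the tool from outside, world axes, zero at the start; "wrist_torque": the same for the moment, N m; "gripper_width": finger opening in m; "finger_force": force on a finger pad.
Only numpy, scipy, OpenCV 4.12 (cv2) and the standard library are available. Lean on these libraries where they do the work, as an engineer would, in place of code of your own. Each camera call takes 0.05 s, during which the arm holds its last target. There are 200 camera calls.

### The job

Get the bench polisher running slowly with the dust extraction already on: press the round start key on the extractor's remote where it lies, then push the polisher's speed rocker (the left one, crosswise) down on its left half for slow, and only then push its power rocker (the right one) down on its far half for on. Push each rocker until it snaps fully over. Only press, with the fingertips: do not lift or shift the remote, do not press its square stop key, and leave the other things on the bench undisturbed.

Things in the scene. Friction and masses are not known exactly. Their poses are not given: they have to be found in the camera images.
- polisher: Grey bench polisher, screwed down. Origin: centre of its 280 x 190 mm base, on the bench top; x to its back, y to its left as seen by a worker in front of it (robot side). Base: x -150 to +130 mm, y -95 to +95 mm. Motor 175 mm high, its front at x = 20 mm; spindles reach y = +/-195 mm at x = 75 mm. On the right one a buff in a hood: x 0 to 152, y -116 to -178 mm, 200 mm high.
- panel_mid (a point): Middle of the sloping control panel's surface, 90 mm in front of the polisher's origin, 55 mm above the bench. The panel is 124 mm deep and 190 mm wide and rises towards the back by 0.15 rad. Site axes: x up the slope to the back, y left, z out of the panel. It carries two black rockers.
- speed (a joint): Speed rocker, left on the panel, crosswise (long along y): 44 x 26 mm, V-shaped face: one half lies parallel to the panel, the other stands up at 0.42 rad, its end 9 mm higher. 0 rad: right half down (fast), left raised; 0.42 rad: left half fully down (slow). About 4 N on the raised end turns it; it snaps over past 0.21 rad and stays.
- speed_left (a point): Point on the face of the speed rocker's left half, 18 mm from the rocker's middle, 4 mm from its end. Moves with the rocker; at the start 7 mm higher than when that half is down. A fingertip up to 36 mm wide may be centred here. A half that is down lies 8 mm above the panel; the bezel round the rocker stands 3 mm above the panel.
- power (a joint): Power rocker, right on the panel, lengthwise (long from the worker to the back). Same size, shape, force and snap as the speed rocker. 0 rad: near half down (off), far half raised; 0.42 rad: far half fully down (on). Its middle is 95 mm to the right of the speed rocker's.
- power_far (a point): Point on the face of the power rocker's far half (towards the motor), 18 mm from the rocker's middle, 4 mm from its end. Moves with the rocker; at the start 7 mm higher than when that half is down.
- remote: Radio remote of the dust extractor: flat grey box 130 x 68 x 27 mm with a metal face and black keys, about 0.3 kg, loose on rubber feet, on either side in front of the polisher, turned any way. Origin: centre of its underside; x along its length. Round start key 32 mm from the middle towards +x (the end with a wire loop), square stop key 32 mm towards -x.
- start (a joint): Travel of the remote's round start key, 28 mm across, standing 9 mm above the remote's top. 0: up, 0.005 m: fully down. Spring key: 1.2 N to start, 4 N fully down; comes back up by itself.
- start_top (a point): Centre of the top of the round start key, 36 mm above the bench when up.
- stop (a joint): Travel of the remote's square stop key, 26 x 26 mm, also 9 mm high; same action as the start key.
- stop_top (a point): Centre of the top of the square stop key, 64 mm from the start key's centre.
- block: Steel bench block, 90 x 65 x 22 mm, lying flat. Bystander, loose. Origin: centre of its underside.
- pot: Round metal pot with lid, 72 mm across, 59 mm tall. Bystander, loose. Origin: centre of its underside.
- burs: Wooden block 80 x 60 x 30 mm with burs standing in it, 70 mm tall overall. Bystander, loose. Origin: centre of its underside.
- pliers: Small pliers lying flat, about 130 mm long, 60 mm wide, 12 mm high. Bystander, loose. Origin: centre of its underside.
- tweezers: Steel cross-lock tweezers lying flat, 165 mm long, 8 mm high. Bystander, loose. Origin: centre of its underside.
- compound_bar: Brown bar of polishing compound, 110 x 45 x 32 mm. Bystander, loose. Origin: centre of its underside.
- felt_wheel: Spare felt wheel lying flat, 80 mm across, 18 mm thick. Bystander, loose. Origin: centre of its underside.
- bangle: Brass bangle lying flat, 68 mm across, 5 mm high. Bystander, loose. Origin: centre of its underside.
Mind the look-alikes: they are no part of the job. There is more than one size of the remote; the job needs the larger.

How it is judged (in metres and radians):
On the way, in this order (a step that is already met when the one before it is completed fails the run):
1. the round start key is pressed down, both rockers still as they were (value of joint start above 0.0035 m and value of joint each of speed, power below 0.1 rad), for 0.05 s.
2. the speed rocker is over on slow, the power still off (value of joint speed above 0.35 rad and value of joint power below 0.1 rad), for 0.2 s.
3. the power rocker is over on on (value of joint each of power, speed above 0.35 rad), for 0.2 s.
At the end, for the whole second after the job is handed in: Both rockers have snapped fully over (speed: left half down, power: far half down, each above 0.35 of 0.42 rad); both keys of the remote are up again (within 1.5 mm); the remote lies at rest on the bench within 30 mm of where it was; no bystander has been lifted or moved by more than 30 mm (all of step 3 and value of joint each of start, stop below 0.0015 m and linear speed of remote below 0.02 m/s and height (world z) of remote below 0.006 m and distance of remote from where it was at the start of the episode below 0.03 m); the robot touches nothing.
It fails at once if the stop key was pressed (value of joint stop above 0.002 m).
It fails at once if the remote was lifted or tipped (height (world z) of remote above 0.012 m or angle between remote's own z axis and vertical above 0.2 rad).
It fails at once if the remote was shifted by more than 30 mm (distance of remote from where it was at the start of the episode above 0.03 m).
It fails at once if the polisher was switched on before its speed was set to slow (value of joint power above 0.25 rad and value of joint speed below 0.2 rad).
It fails at once if another thing on the bench was lifted or moved by more than 30 mm (distance of any of block, pot, burs, pliers, tweezers, compound_bar, felt_wheel, bangle from where it was at the start of the episode above 0.03 m).
It also fails if it takes over 45 s, if anything falls off the work surface, if the arm or the gripper's body presses on something with over 40 N, if the wrist force passes 120 N, or if a joint passes its speed limit or range.

## Working session

There is one attempt and no reset: what is moved stays moved. The work goes in short steps, Python scripts to look and compute and a shell command to move; the robot and the scene stay as the last step left them, time stands still between calls to the robot, and variables do not carry over. Pictures are saved under pics/ and viewed, at most 10 in all, crops included, and the job is handed in when it is done.

```bash
mkdir -p pics; cat > h.py <<'E'
import numpy as np,cv2
from plant import r
def ray(cam,u,v):
    p=r.camera_params(cam);K=np.array(p["mtx"]);M=np.array(p["world_to_cam"])
    d=cv2.undistortPoints(np.array([[[u,v]]],float),K,np.array([p["k1"],0,0,0,0.]),) [0,0]
    # model is forward: drawn = s(1+k1 r^2)
    R=M[:3,:3];return -R.T@M[:3,3],R.T@np.array([d[0],-d[1],-1])
def at(cam,u,v,z):
    o,d=ray(cam,u,v);return o+d*(z-o[2])/d[2]
def tri(a,b):
    (o,d),(p,e)=ray("scene",*a),ray("top",*b)
    s=np.linalg.lstsq(np.c_[d,-e],p-o,rcond=None)[0]
    x,y=o+d*s[0],p+e*s[1];return (x+y)/2,np.linalg.norm(x-y)
def proj(cam,X):
    p=r.camera_params(cam);M=np.array(p["world_to_cam"]);c=M[:3,:3]@np.array(X)+M[:3,3]
    s=np.array([c[0],-c[1]])/-c[2];s=s*(1+p["k1"]*(s@s));K=np.array(p["mtx"]);return K[:2,:2]@s+K[:2,2]
E
python3 - <<'E'
from h import *
for c in("scene","top"): cv2.imwrite(f"pics/{c}0.png",cv2.resize(r.camera(c),(800,600),interpolation=cv2.INTER_CUBIC))
for c in("scene","top"): print(r.camera_params(c))
print(r.state())
E
```

```text
{'mtx': array([[440.84226748,   0.        , 286.50831344],
       [  0.        , 440.84226748, 209.60183681],
       [  0.        ,   0.        ,   1.        ]]), 'k1': -0.0720150901719265, 'world_to_cam': array([[-0.77153019,  0.63606154,  0.01291852,  0.41115991],
       [-0.35313121, -0.44505522,  0.82293633,  0.13315256],
       [ 0.52918761,  0.63035828,  0.56798672, -1.4720781 ],
       [ 0.        ,  0.        ,  0.        ,  1.        ]])}
{'mtx': array([[428.37473093,   0.        , 279.22147101],
       [  0.        , 428.37473093, 213.41908843],
       [  0.        ,   0.        ,   1.        ]]), 'k1': 0.016283511044220766, 'world_to_cam': array([[-0.01527225, -0.99987999,  0.00259986,  0.00871604],
       [ 0.97936299, -0.0144347 ,  0.20159307, -0.55504115],
       [-0.20153135,  0.00562499,  0.97946591, -1.11467503],
       [ 0.        ,  0.        ,  0.        ,  1.        ]])}
{'time': 0.1, 'joint_pos': array([-7.49493414e+01,  1.40782658e+01,  8.93183985e+01, -1.02827208e-03,
        7.67018030e+01, -9.97520723e+00]), 'joint_vel': array([-0.10036153, -0.1126427 , -0.04114147, -0.05458677, -0.0161614 ,
       -0.00905526]), 'joint_torque': array([-2.31275208e-04, -4.16915238e+01, -3.15525734e+01,  6.86753425e-02,
        3.09486408e-02, -3.71812439e-05]), 'ee_pos': array([ 0.27482435, -0.58843951,  0.2044718 ]), 'ee_rot': array([[ 9.06115218e-01,  4.23030728e-01, -4.63134873e-04],
       [ 4.23030888e-01, -9.06113750e-01,  1.65509046e-03],
       [ 2.80501244e-04, -1.69562301e-03, -9.99998523e-01]]), 'ft_force': array([-0.41580369, -0.29160939, -0.66233318]), 'wrist_torque': array([0.00466828, 0.04224517, 0.00070943]), 'finger_force': 0.0, 'gripper_width': 0.09409057773911625}
```

View pics/scene0.png

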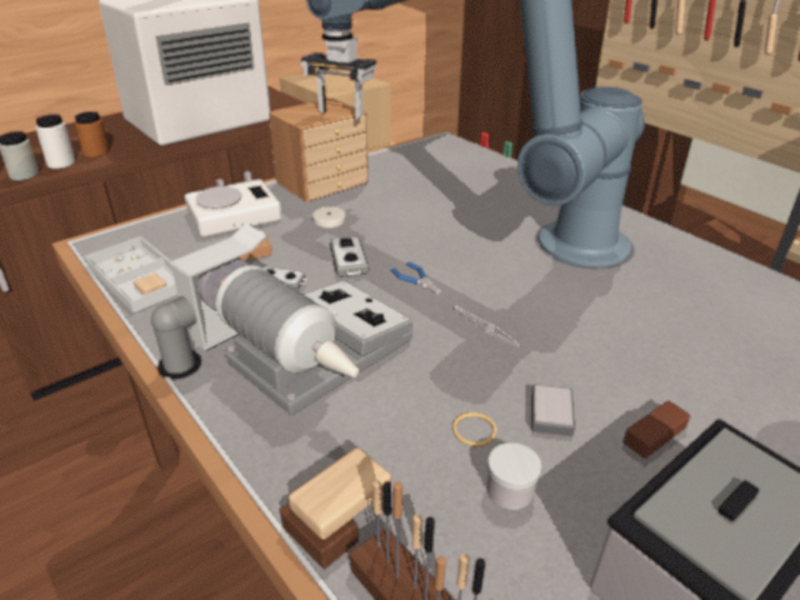

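View pics/top0.png

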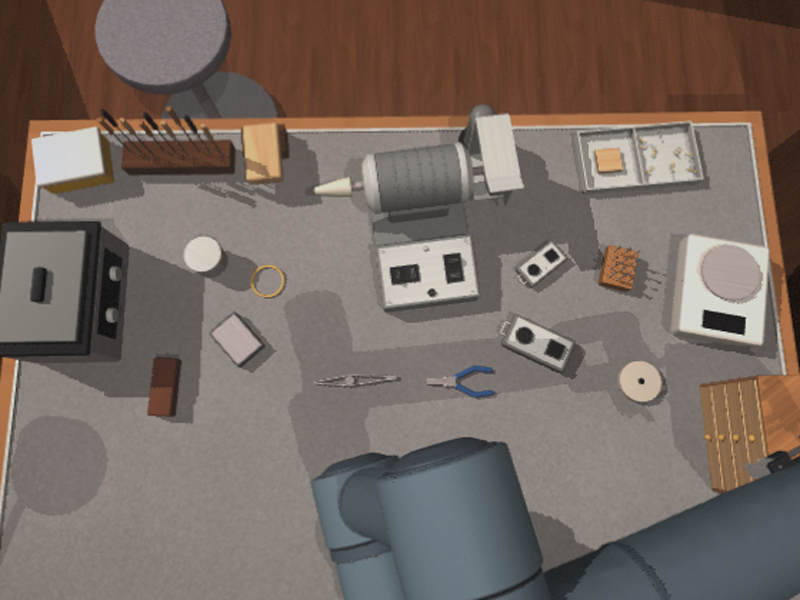

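The top view shows two remotes: one at (541,264), which is smaller, and one at (538,342), which is larger and fits the 130 mm size. The larger one's round key is near (525,336), by the wire loop, and its square key is near (555,350). The polisher panel is centred near (427,272), with the speed rocker at (405,273) and the power rocker at (455,267). I'll confirm this in an enlarged crop.

```bash
python3 - <<'E'
from h import *
t=cv2.imread  # noqa
im=r.camera("top")[155:275,250:410]; cv2.imwrite("pics/topc.png",cv2.resize(im,(800,600),interpolation=cv2.INTER_CUBIC))
im=r.camera("scene")[155:255,190:310]; cv2.imwrite("pics/scenec.png",cv2.resize(im,(720,600),interpolation=cv2.INTER_CUBIC))
E
```

```text
(no output)
```

View pics/topc.png

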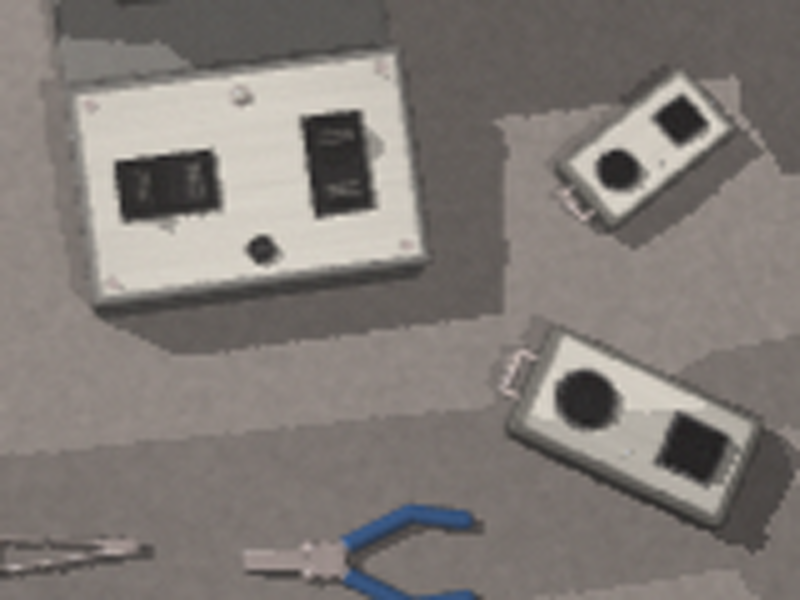

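View pics/scenec.png

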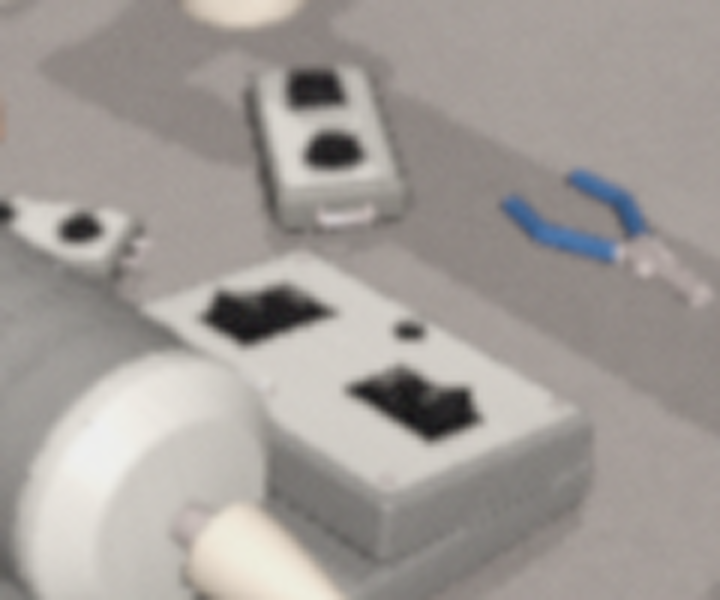

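The crops confirm the larger remote: its face is about 1.4 times the length of the other's. In the top crop its round key is at (587,399) by the wire loop and its square key is at (694,447). The speed rocker's middle is at (168,186) with its left end raised, and the power rocker's middle is at (339,163) with its far end raised.

```bash
python3 - <<'E'
from h import *
f=lambda u,v:((u+.5)/5-.5+250,(v+.5)/5-.5+155)
g=lambda u,v:((u+.5)/6-.5+190,(v+.5)/6-.5+155)
np.set_printoptions(precision=4,suppress=True)
st=at("top",*f(587,399),.036);sq=at("top",*f(694,447),.036)
print("start",st,"stop",sq,np.linalg.norm(st-sq), "scene",at("scene",*g(333,149),.036),tri(g(333,149),f(587,399)))
c=[at("top",*f(*p),z) for p,z in (((75,92),.0643),((397,52),.0643),((427,258),.0457),((97,302),.0457))]
print("panel",*c,[np.linalg.norm(c[i]-c[i-1]) for i in range(4)])
pm=sum(c)/4;yl=(c[0]+c[3]-c[1]-c[2]);yaw=np.arctan2(-yl[0],yl[1]);print("mid",pm,"yaw",np.degrees(yaw))
sp=at("top",*f(168,186),.058);pw=at("top",*f(339,163),.058);print("speed",sp,"power",pw,np.linalg.norm(sp-pw),at("top",*f(249,177),.055))
v=sp-pw;print("yaw2",np.degrees(np.arctan2(-v[0],v[1])))
for n,a in (("loop end corners",((562,330),(512,425))),("sqend",((757,425),(715,522)))): print(n,*[at("top",*f(*p),.027) for p in a])
E
```

```text
start [ 0.4968 -0.2406  0.036 ] stop [ 0.4693 -0.2977  0.036 ] 0.06333470599344966 scene [ 0.5007 -0.2374  0.036 ] (array([ 0.4975, -0.2415,  0.0328]), np.float64(0.0007221942750151247))
panel [0.6683 0.0392 0.0643] [ 0.6889 -0.14    0.0643] [ 0.5755 -0.1545  0.0457] [0.5533 0.0286 0.0457] [np.float64(0.11701231334080375), np.float64(0.18036270733274543), np.float64(0.11581839044065374), np.float64(0.18436795874502684)]
mid [ 0.6215 -0.0567  0.055 ] yaw 6.723277832965146
speed [ 0.6155 -0.0115  0.058 ] power [ 0.6273 -0.1063  0.058 ] 0.09551779465935076 [ 0.6208 -0.0565  0.055 ]
yaw2 7.05537795355897
loop end corners [ 0.5373 -0.2308  0.027 ] [ 0.4842 -0.2002  0.027 ]
sqend [ 0.4822 -0.3357  0.027 ] [ 0.429  -0.3088  0.027 ]
```

Distances check out: keys 63.3 mm apart (64 given) and rockers 95.5 mm apart (95 given). First I close the fingers, rise a little and roll into line with the polisher.

```bash
python3 -m creep '[{"gripper":1,"delta_pos":[0,0,-0.02],"roll":9},{"gripper":1,"delta_pos":[0,0,-0.02],"roll":9},{"gripper":1,"delta_pos":[0.04,-0.04,0],"roll":0},{"gripper":1,"delta_pos":[0.04,-0.04,0],"roll":0},{"gripper":1,"delta_pos":[0.04,-0.04,0],"roll":0}]'
```

```text
time: 0.82
ee_pos: [0.3801, -0.4537, 0.2453]
ee_rot: [[0.993, 0.122, 0.0], [0.122, -0.993, 0.0], [0.0, -0.0, -1.0]]
ft_force: [0.2, 0.0, 0.4]
gripper_width: 0.0476
finger_force: 0.0
```

```bash
python3 -m creep '[{"gripper":1,"delta_pos":[0.0284,-0.0394,0.02],"roll":0},{"gripper":1,"delta_pos":[0.0284,-0.0394,0.02],"roll":0},{"gripper":1,"delta_pos":[0.0284,-0.0394,0.02],"roll":0},{"gripper":1,"delta_pos":[0.0284,-0.0394,0.02],"roll":0},{"gripper":1,"delta_pos":[0.0284,-0.0394,0.02],"roll":0}]'
python3 -m creep '[{"gripper":1,"delta_pos":[0,0,0.04],"roll":0},{"gripper":1,"delta_pos":[0,0,0.04],"roll":0},{"gripper":1,"delta_pos":[0,0,0],"roll":0}]'
```

```text
time: 1.45
ee_pos: [0.4967, -0.2408, 0.1448]
ee_rot: [[0.993, 0.122, 0.0], [0.122, -0.993, -0.0], [0.0, 0.0, -1.0]]
ft_force: [1.1, -0.5, 0.1]
gripper_width: 0.0009
finger_force: 0.0
time: 1.82
ee_pos: [0.4939, -0.2404, 0.0623]
ee_rot: [[0.992, 0.123, -0.006], [0.123, -0.992, 0.005], [-0.005, -0.005, -1.0]]
ft_force: [0.1, 0.2, 0.8]
gripper_width: 0.0006
finger_force: 0.0
```

```bash
python3 - <<'E'
from h import *
print(r.state()["ee_pos"])
im=r.camera("scene")[140:240,190:310]; a=cv2.resize(im,(720,600),interpolation=cv2.INTER_CUBIC)
for X in ([.4968,-.2406,.036],r.state()["ee_pos"]):
    p=proj("scene",X);cv2.circle(a,tuple(int(v) for v in ((p-[190,140])*6+2.5)),4,(0,0,255),1)
cv2.imwrite("pics/s1.png",a)
E
```

```text
[ 0.49391624 -0.24035425  0.06226711]
```

View pics/s1.png

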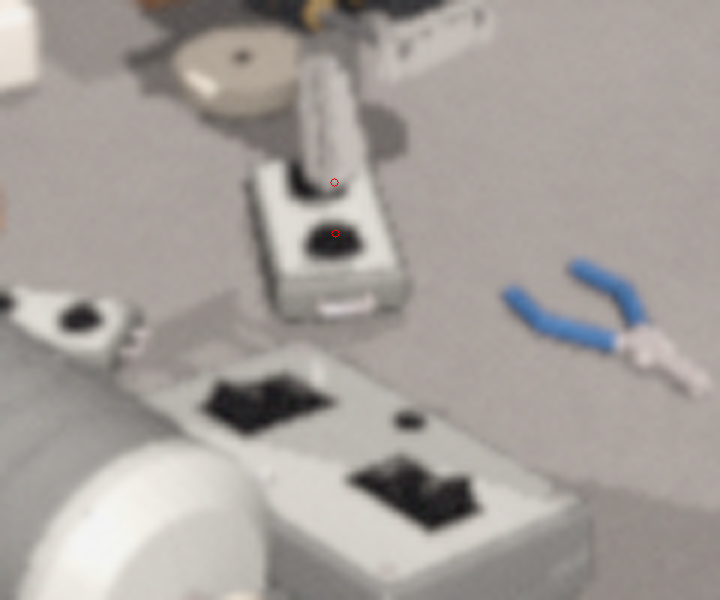

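The fingertip (330,190) hangs directly above the round key (333,238), so I press.

```bash
python3 -m creep '[{"gripper":1,"delta_pos":[0.002,0,0.018],"roll":0},{"gripper":1,"delta_pos":[0,0,0.006],"roll":0},{"gripper":1,"delta_pos":[0,0,0.003],"roll":0},{"gripper":1,"delta_pos":[0,0,0],"roll":0}]'
```

```text
time: 2.38
ee_pos: [0.4983, -0.2422, 0.0386]
ee_rot: [[0.992, 0.122, 0.0], [0.122, -0.992, -0.0], [0.0, 0.0, -1.0]]
ft_force: [0.1, -0.4, 0.4]
gripper_width: 0.0008
finger_force: 0.0
```

```bash
python3 -m creep '[{"gripper":1,"delta_pos":[0,0,0.003],"roll":0},{"gripper":1,"delta_pos":[0,0,0.0025],"roll":0},{"gripper":1,"delta_pos":[0,0,0],"roll":0}]'; python3 -m creep '[{"gripper":1,"delta_pos":[0,0,0.0015],"roll":0},{"gripper":1,"delta_pos":[0,0,0],"roll":0}]'
```

```text
time: 2.75
ee_pos: [0.4987, -0.2424, 0.0334]
ee_rot: [[0.992, 0.122, 0.001], [0.122, -0.992, -0.001], [0.001, 0.001, -1.0]]
ft_force: [0.3, -0.9, 2.4]
gripper_width: 0.0004
finger_force: 1.3
time: 3.0
ee_pos: [0.4987, -0.2424, 0.0318]
ee_rot: [[0.992, 0.122, 0.001], [0.122, -0.992, -0.001], [0.001, 0.001, -1.0]]
ft_force: [0.6, -0.8, 4.0]
gripper_width: 0.0004
finger_force: 1.8
```

```bash
python3 -m creep '[{"gripper":1,"delta_pos":[0,0,0.0015],"roll":0},{"gripper":1,"delta_pos":[0,0,0],"roll":0}]'; python3 -m creep '[{"gripper":1,"delta_pos":[0,0,-0.03],"roll":0},{"gripper":1,"delta_pos":[0,0,-0.05],"roll":0},{"gripper":1,"delta_pos":[0,0,-0.04],"roll":0},{"gripper":1,"delta_pos":[0,0,0],"roll":0}]'
```

```text
time: 3.25
ee_pos: [0.4987, -0.2425, 0.0311]
ee_rot: [[0.992, 0.122, 0.001], [0.122, -0.992, -0.001], [0.001, 0.001, -1.0]]
ft_force: [-1.2, 0.8, 9.8]
gripper_width: 0.0005
finger_force: 4.8
time: 3.75
ee_pos: [0.4997, -0.2431, 0.153]
ee_rot: [[0.992, 0.122, 0.004], [0.122, -0.992, -0.003], [0.004, 0.004, -1.0]]
ft_force: [-0.4, -0.3, -0.6]
gripper_width: 0.0005
finger_force: 0.0
```

The key bottomed at 9.8 N and released. Next is the left end of the speed rocker, approached from above.

```bash
python3 -m creep '[{"gripper":1,"delta_pos":[0.0286,-0.0467,0],"roll":0},{"gripper":1,"delta_pos":[0.0286,-0.0467,0],"roll":0},{"gripper":1,"delta_pos":[0.0286,-0.0467,0],"roll":0},{"gripper":1,"delta_pos":[0.0286,-0.0467,0],"roll":0},{"gripper":1,"delta_pos":[0.0286,-0.0467,0],"roll":0}]'
python3 -m creep '[{"gripper":1,"delta_pos":[0,0,0.03],"roll":0},{"gripper":1,"delta_pos":[0,0,0.03],"roll":0},{"gripper":1,"delta_pos":[0,0,0],"roll":0},{"gripper":1,"delta_pos":[0,0,0],"roll":0}]'
python3 - <<'E'
from h import *
print(r.state()["ee_pos"])
im=r.camera("scene")[140:240,190:310]; a=cv2.resize(im,(720,600),interpolation=cv2.INTER_CUBIC)
cv2.imwrite("pics/s2.png",a)
E
```

```text
time: 4.38
ee_pos: [0.6105, 0.0092, 0.1473]
ee_rot: [[0.992, 0.122, -0.004], [0.122, -0.992, 0.001], [-0.004, -0.001, -1.0]]
ft_force: [-0.7, 0.0, -0.4]
gripper_width: 0.0003
finger_force: 0.0
time: 4.88
ee_pos: [0.6114, 0.007, 0.0899]
ee_rot: [[0.993, 0.122, -0.001], [0.122, -0.993, 0.0], [-0.001, -0.0, -1.0]]
ft_force: [0.6, -0.2, 0.0]
gripper_width: 0.0003
finger_force: 0.0
[0.61141805 0.00703488 0.08985761]
```

View pics/s2.png

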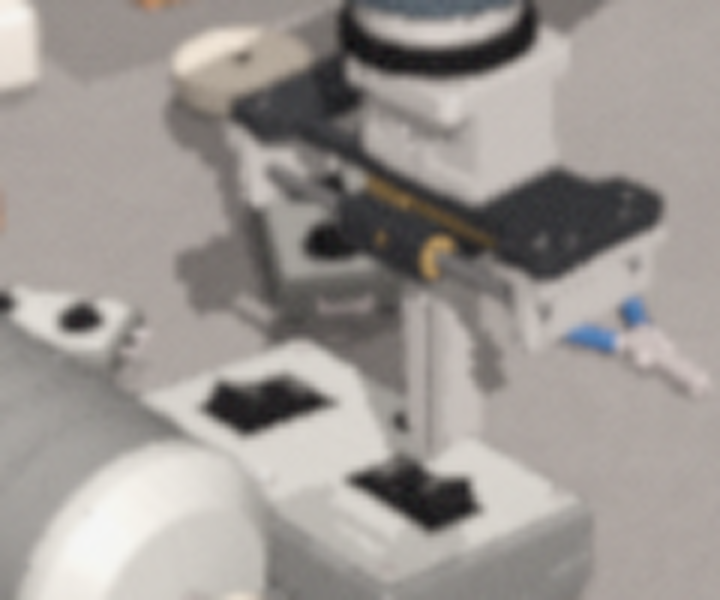

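The tip at (440,455) hangs over the raised left half, around (455,485). I press down.

```bash
python3 -m creep '[{"gripper":1,"delta_pos":[0.002,0,0.01],"roll":0},{"gripper":1,"delta_pos":[0,0,0.007],"roll":0},{"gripper":1,"delta_pos":[0,0,0.004],"roll":0},{"gripper":1,"delta_pos":[0,0,0.003],"roll":0},{"gripper":1,"delta_pos":[0,0,0],"roll":0}]'
python3 -m creep '[{"gripper":1,"delta_pos":[0,0,0.002],"roll":0},{"gripper":1,"delta_pos":[0,0,0],"roll":0}]'
```

```text
time: 5.55
ee_pos: [0.6131, 0.0072, 0.0653]
ee_rot: [[0.992, 0.123, -0.001], [0.123, -0.992, -0.001], [-0.001, 0.0, -1.0]]
ft_force: [-0.5, 0.2, -0.5]
gripper_width: 0.0004
finger_force: 0.0
time: 5.8
ee_pos: [0.6136, 0.0071, 0.0644]
ee_rot: [[0.992, 0.122, -0.0], [0.122, -0.992, -0.0], [-0.0, 0.0, -1.0]]
ft_force: [-1.0, 0.1, 2.5]
gripper_width: -0.0001
finger_force: 1.8
```

```bash
python3 -m creep '[{"gripper":1,"delta_pos":[0,0,0.002],"roll":0},{"gripper":1,"delta_pos":[0,0,0],"roll":0}]'; python3 -m creep '[{"gripper":1,"delta_pos":[0,0,-0.02],"roll":0},{"gripper":1,"delta_pos":[0,0,-0.04],"roll":0},{"gripper":1,"delta_pos":[0,0,-0.02],"roll":0},{"gripper":1,"delta_pos":[0,0,0],"roll":0}]'
```

```text
time: 6.05
ee_pos: [0.6138, 0.0071, 0.064]
ee_rot: [[0.992, 0.123, -0.0], [0.123, -0.992, -0.001], [-0.0, 0.001, -1.0]]
ft_force: [-6.1, -0.2, 12.7]
gripper_width: 0.0001
finger_force: 6.9
time: 6.55
ee_pos: [0.6148, 0.0072, 0.1439]
ee_rot: [[0.992, 0.122, 0.004], [0.122, -0.992, -0.001], [0.004, 0.001, -1.0]]
ft_force: [-0.3, -0.8, 1.0]
gripper_width: 0.0001
finger_force: 0.0
```

Stiff stop at 64 mm (63 expected), so it's over. I move above the far half of the power rocker and check both.

```bash
python3 -m creep '[{"gripper":1,"delta_pos":[0.0052,0.0381,0],"roll":0},{"gripper":1,"delta_pos":[0.0051,0.0381,0],"roll":0},{"gripper":1,"delta_pos":[0.0051,0.0381,0],"roll":0},{"gripper":1,"delta_pos":[0,0,0.025],"roll":0},{"gripper":1,"delta_pos":[0,0,0.025],"roll":0}]'
python3 -m creep '[{"gripper":1,"delta_pos":[0,0,0],"roll":0},{"gripper":1,"delta_pos":[0,0,0],"roll":0}]'
python3 - <<'E'
from h import *
im=r.camera("scene")[140:240,190:310]; a=cv2.resize(im,(720,600),interpolation=cv2.INTER_CUBIC)
cv2.imwrite("pics/s3.png",a)
E
```

```text
time: 7.18
ee_pos: [0.6419, -0.1046, 0.0893]
ee_rot: [[0.993, 0.121, -0.002], [0.121, -0.993, 0.001], [-0.002, -0.001, -1.0]]
ft_force: [-0.3, -0.3, 0.3]
gripper_width: 0.0003
finger_force: 0.0
time: 7.42
ee_pos: [0.6428, -0.104, 0.0919]
ee_rot: [[0.992, 0.123, -0.0], [0.123, -0.992, 0.0], [-0.0, -0.0, -1.0]]
ft_force: [-0.5, -0.6, -0.2]
gripper_width: 0.0009
finger_force: 0.0
```

View pics/s3.png

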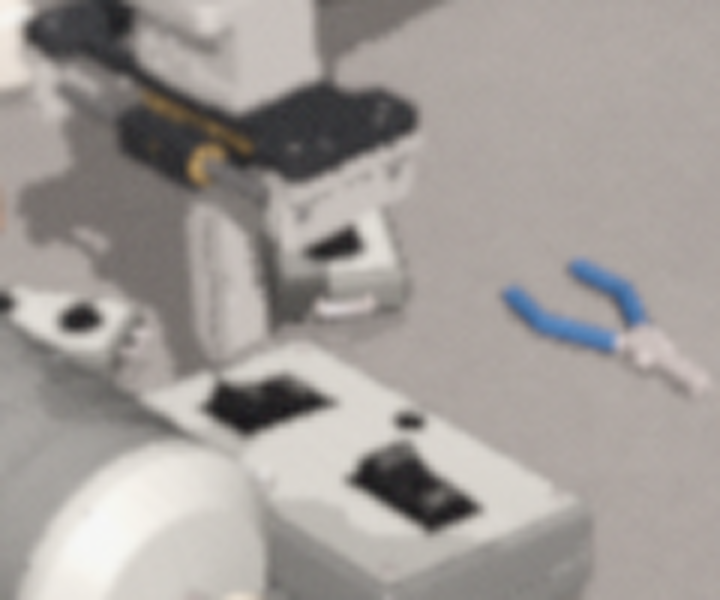

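The speed rocker has flipped: its left half at (440,500) is flat and its right half is raised. The tip (228,360) is over the power rocker's raised far half (225,390), so I press.

```bash
python3 -m creep '[{"gripper":1,"delta_pos":[0.001,0,0.012],"roll":0},{"gripper":1,"delta_pos":[0,0,0.006],"roll":0},{"gripper":1,"delta_pos":[0,0,0.004],"roll":0},{"gripper":1,"delta_pos":[0,0,0.003],"roll":0},{"gripper":1,"delta_pos":[0,0,0],"roll":0}]'
python3 -m creep '[{"gripper":1,"delta_pos":[0,0,0.002],"roll":0},{"gripper":1,"delta_pos":[0,0,0],"roll":0}]'
```

```text
time: 8.1
ee_pos: [0.6434, -0.104, 0.0665]
ee_rot: [[0.992, 0.122, -0.001], [0.122, -0.992, 0.0], [-0.001, -0.0, -1.0]]
ft_force: [-0.1, 0.9, 0.1]
gripper_width: 0.0006
finger_force: 0.1
time: 8.35
ee_pos: [0.6436, -0.1041, 0.066]
ee_rot: [[0.992, 0.123, -0.001], [0.123, -0.992, 0.0], [-0.001, -0.0, -1.0]]
ft_force: [-3.1, 1.4, 6.7]
gripper_width: 0.0005
finger_force: 3.6
```

```bash
python3 -m creep '[{"gripper":1,"delta_pos":[0,0,0.001],"roll":0},{"gripper":1,"delta_pos":[0,0,0],"roll":0}]'; python3 -m creep '[{"gripper":1,"delta_pos":[0,0,-0.02],"roll":0},{"gripper":1,"delta_pos":[0,0,-0.05],"roll":0},{"gripper":1,"delta_pos":[-0.03,0,-0.04],"roll":0},{"gripper":1,"delta_pos":[-0.05,0,-0.02],"roll":0},{"gripper":1,"delta_pos":[-0.05,0,0],"roll":0}]'
python3 -m creep '[{"gripper":1,"delta_pos":[0,0.03,0],"roll":0},{"gripper":1,"delta_pos":[0,0.03,0],"roll":0},{"gripper":1,"delta_pos":[0,0,0],"roll":0}]'
python3 - <<'E'
from h import *
im=r.camera("scene")[140:240,190:310]; a=cv2.resize(im,(720,600),interpolation=cv2.INTER_CUBIC)
cv2.imwrite("pics/s4.png",a)
E
```

```text
time: 8.6
ee_pos: [0.6437, -0.1041, 0.0658]
ee_rot: [[0.992, 0.123, -0.001], [0.123, -0.992, -0.0], [-0.001, -0.0, -1.0]]
ft_force: [-4.5, 0.6, 11.4]
gripper_width: 0.0005
finger_force: 5.6
time: 9.22
ee_pos: [0.5148, -0.1206, 0.197]
ee_rot: [[0.992, 0.123, 0.005], [0.123, -0.992, -0.002], [0.004, 0.003, -1.0]]
ft_force: [-0.2, 0.0, 0.4]
gripper_width: 0.0003
finger_force: 0.0
time: 9.6
ee_pos: [0.5221, -0.1808, 0.1947]
ee_rot: [[0.993, 0.12, 0.001], [0.12, -0.993, -0.001], [0.001, 0.001, -1.0]]
ft_force: [0.2, 1.0, -0.2]
gripper_width: 0.0003
finger_force: 0.0
```

View pics/s4.png

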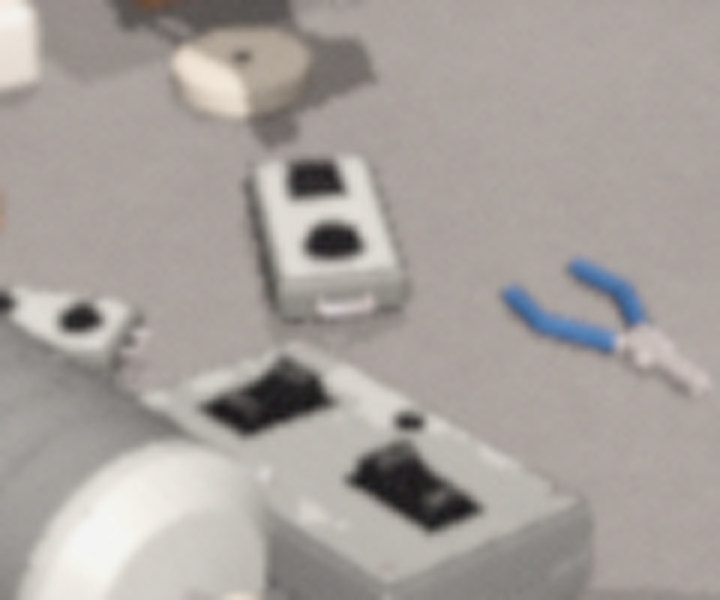

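Both rockers are over: the power rocker's near end at (300,370) and the speed rocker's right end at (395,460) now stand up. The remote hasn't moved, its keys are up, and the arm is clear.

```bash
python3 -c "
from plant import r
print(r.sign_off())"
```

```text
the job is handed in; nothing more can be done
None
```

I pressed the larger remote's start key, then pushed the speed rocker to slow and the power rocker to on, and handed the job in after about 10 s; the last picture shows both rockers over and the remote unmoved, but sign-off gave no verdict.

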